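# Open the dust extractor for a filter change

## Task

Get the blast cabinet's bench dust extractor ready for a new filter. Lift its hatch by the knob until the gas struts carry it and it stands open by itself, squeeze together the two tabs of the clip-on filter cover inside - firmly, but not so hard that they crack - take the cover off and lay it flat in the middle of the aluminium parts tray, outside up, without dropping it. Leave the hatch standing open and leave the other things on the bench alone.

Things in the scene. Friction and masses are not known exactly. Their poses are not given: they have to be found in the camera images.
- case: dust extractor: red sheet-steel case 240 deep (x) x 300 wide (y), front and side walls 120 high, fixed; origin at the centre of its underside on the bench, x from its front (robot side: louvres, switch box) to its rear, z up. A red hatch covers its open top; inside, a steel deck slopes up to the rear at 30 degrees and carries the filter cover
- hatch (a joint): hatch angle (rad): 0 shut, 1.22 open at its stop. Red hood 245 deep x 314 wide, 30 mm rim, 0.6 kg, hinged at its rear edge, on two gas struts. About 2 N at the knob starts it; the balance point lies between 0.45 and 0.85 rad; let go below it falls shut, above it rises to the stop within 2 s and stays, its front leaning over the rear half of the opening, so tilt the tool to reach the tabs
- hatch_hinge (a point): middle of the hatch's hinge line: 115 mm behind the case's origin, 135 mm above the bench; the hinge axis is the case's y
- knob (a point): middle of the grip of the hatch's black round knob, 28 diameter, grip 20 long, sticking out level from the middle of the hatch's front rim (25 mm beyond the rim's face); with the hatch shut 264 mm ahead of the hinge line and 2 mm above it. Moves with the hatch; the knob's axis is this point's x, z is the hatch's outward normal, so on the open hatch the knob points steeply up
- cover: dark grey plastic filter cover (loose, 0.15 kg) under the hatch: cap 110 (x) x 130 (y) x 24 high, plate 4 thick. Origin: centre of its rim's underside; z outward normal, x up the slope to the tab end. Seated, z leans 30 degrees to the case's front. At its low end two tongues, 7 long, 4 thick, reach under a lip with 3 mm play. Tabs squeezed, swing the tab end out 10 to 20 degrees, then slide it up
- tab_grip (a point): point midway between the cover's two tabs, 12 mm above the plate's outer face (25 mm from the cover's origin along its x, 36 mm along z); axes as the cover's. The tabs are fins 22 long (x), 4 thick (y), standing 24 above the plate at its high end; outer faces 40 apart at rest, 28 when squeezed home, pressed together along the cover's y
- tab_l (a joint): how far the tab on the cover's +y side is pressed in (m): 0 at rest, 0.006 at its stop. Its hook is clear of the catch from about 0.0045. The spring takes 3 N to start and 12 N at the stop
- tab_r (a joint): the same for the tab on the cover's -y side, pressed towards +y
- fin_l: the fin of the +y tab; it cracks if a finger presses it with more than 45 N. Origin in the plane of the cover's underside below the fin's middle, 18 mm from the cover's middle line; axes as the cover's
- fin_r: the fin of the -y tab, likewise
- seat (a point): where the cover's origin is when the cover is seated, 22 mm ahead of the case's origin and 80 mm above the bench; axes as the case's
- tray: aluminium parts tray, open and empty, 220 (x) x 200 (y) outside, 18 high, walls and floor 4 thick, fixed, on the bench to one side of the case; origin at the centre of its underside, so its floor is 4 mm above it
- weight_box: grey open plastic box with six compartments for wheel weights, 200 x 150 x 45, on the other side of the case from the tray; bystander, origin at the centre of its underside
- spray_can: aluminium spray can, 64 diameter, 190 high, standing behind to the left; bystander, origin at the centre of its underside
- socket: dark steel impact socket, 38 diameter, 52 high, standing between robot and case; bystander, origin at the centre of its underside
- wrench: steel spanner, 160 long, lying behind to the right; bystander, origin at its middle on the bench

How it is judged:
On the way, in this order (a step that is already met when the one before it is completed fails the run):
1. the hatch stands open by itself, untouched (value of joint hatch above 1.1 rad and contact force between each of the arm, the fingers and hatch below 0.05 N), for 0.2 s.
2. both tabs are squeezed in together while the cover is still on its seat (value of joint each of tab_l, tab_r above 0.0042 m and distance between cover and seat below 0.012 m), for 0.1 s.
3. the cover is off its seat and clear of it (distance between cover and seat above 0.1 m), for 0.1 s.
At the end, for the whole second after the job is handed in: The hatch stands open on its struts (above 1.1 rad); the cover lies at rest on the floor of the tray, outside up and flat within 4 degrees, its centre within 60 mm of the tray's centre, let go (value of joint hatch above 1.1 rad and horizontal distance between cover and tray below 0.06 m and z of cover in the frame of tray between 0.001 and 0.009 m and angle between cover's own z axis and vertical below 0.07 rad and linear speed of cover below 0.02 m/s and angular speed of cover below 0.1 rad/s and contact force between the fingers and cover below 0.05 N); the robot touches nothing.
It fails at once if a tab is pressed with more than 45 N and cracks (contact force between the fingers and fin_l above 45 N or contact force between the fingers and fin_r above 45 N).
It fails at once if the cover is dropped: it moves faster than 0.9 m/s while not held (linear speed of cover above 0.9 m/s and contact force between the fingers and cover below 0.05 N).
It fails at once if the weight box, spray can, socket or wrench is shoved more than 30 mm, or the can or socket knocked over (distance of any of weight_box, spray_can, socket, wrench from where it was at the start of the episode above 0.03 m or angle between any of spray_can, socket's own z axis and vertical above 0.35 rad).
It also fails if it takes over 58 s, if anything falls off the work surface, if the arm or the gripper's body presses on something with over 40 N, if the wrist force passes 120 N, or if a joint passes its speed limit or range.

## Robot

A 6-joint arm with a two-finger parallel gripper is mounted at the origin on the work surface. World frame = base frame: x ahead of the robot, y to its left, z up, the work surface at z = 0. Lengths are in m, angles in rad, forces in N, time in s.
With the tool pointing down it reaches from about 0.35 to 0.85 m from the base axis. Payload 8.1 kg.
Tool frame: the origin (TCP) lies between the finger pads; the fingertips stand 19 mm ahead of it and the grasp point (between the pads) is the TCP; z points along the fingers, y is the line along which they close (so a half turn about z gives the same grasp; the last joint's range is limited). The gripper opens to 85 mm and grips with 20 to 120 N. Pads are 22 mm wide; open, the fingers measure 114 mm over their backs; the gripper's body (76 mm by 85 mm) begins 54 mm behind the grasp point. The pads swing forward as they close: fully open they stand 13 mm farther back than shut.
Start: joints at [-0.085, 0.13, 1.488, -0, 1.523, -0.085], TCP at [0.6, 0, 0.25] pointing down, gripper open.
Joint ranges: [-2.96, 2.96], [-0.89, 2.26], [0.02, 2.5], [-1.34, 4.48], [0, 2.73], [-2.66, 2.66]. Speed limits (rad/s): [2.39, 2.39, 2.79, 3.14, 3.14, 3.14].

## Interface

Orientations are given as a unit quaternion [x, y, z, w].
In Python, from bench import robot gives the robot as it stands. The module is installed in compiled form; this text tells all that it offers. Calls block until the motion is done:
- robot.move_ptp(position, orientation): joint-space move of the TCP to a pose.
- robot.move_straight(position, max_speed=0.15, orientation=None): straight line of the TCP; orientation=None keeps the orientation; max_speed is the mean speed in m/s.
- robot.set_joints(angles): joint-space move.
- robot.release() and robot.clamp(squeeze=None): open the fingers fully, or close them until they stop; squeeze is the grip in N (None keeps the last).
- robot.wait(seconds).
- robot.ik(position, orientation): joint angles nearest the present ones, or None.
- robot.state(): the state.
- robot.grab_frame(name): name is "scene" or "side" or "wrist"; returns the picture (400x640x3 uint8, blue, green, red); there is no depth.
- robot.camera_params(name): a dict with "fx", "fy", "cx", "cy" (pixels), "world_to_cam" (4x4, takes a point from world to camera coordinates); the wrist camera has in their place "mount" (4x4, takes a point from camera to tool coordinates, whose origin is the TCP and whose axes are the flange's). Camera axes: x right, y up, looking along -z (the intrinsics and any distortion apply to the point x, -y, -z); pixel columns grow to the right and rows downward; lengths in m; the calibration is good to about 2 mm. A picture is of the moment at which its call begins: read the wrist's pose just before it. camera_params takes no time and is no camera call.
A pose or a line that the arm cannot do raises robot.PlanningError and nothing moves.
- robot.finish_job(): hands the job in; it is judged then, once.
The state is a dict: "time": time; "q": joint angles; "dq": joint speeds; "joint_efforts": joint torques, N m; "eef_pos": TCP position; "orientation": TCP orientation; "contact_force": force on the tool from outside, world axes, zero at the start; "torque": the same for the moment, N m; "gripper_width": finger opening in m; "finger_force": force on a finger pad.
Only numpy, scipy, OpenCV 4.12 (cv2) and the standard library are available. Lean on these libraries where they do the work, as an engineer would, in place of code of your own. Each camera call takes 0.05 s, during which the arm holds its last target. There are 200 camera calls.

## Working session

There is one attempt and no reset: what is moved stays moved. The work goes in short steps, each a Python script; the robot and the scene stay as the last script left them, time stands still between calls to the robot, and variables do not carry over. Pictures are saved under pics/ and viewed, at most 11 in all, crops included, and the job is handed in when it is done.

```bash
mkdir -p pics
python3 - <<'E'
from bench import robot
import cv2,json,numpy as np
np.set_printoptions(precision=4,suppress=True)
for n in ("scene","side","wrist"):
    f=robot.grab_frame(n); cv2.imwrite(f"pics/{n}0.png",f); print(n,robot.camera_params(n))
print(robot.state())
E
```

```text
scene {'fx': 378.0787125775797, 'fy': 378.0787125775797, 'cx': 323.72756465373584, 'cy': 197.99335129473255, 'world_to_cam': array([[ 0.807 ,  0.5901, -0.0224, -0.4683],
       [-0.329 ,  0.4807,  0.8128,  0.0812],
       [ 0.4904, -0.6486,  0.582 , -1.1633],
       [ 0.    ,  0.    ,  0.    ,  1.    ]])}
side {'fx': 515.3189149439224, 'fy': 515.3189149439224, 'cx': 321.0758313040581, 'cy': 197.84798474900563, 'world_to_cam': array([[-0.9753, -0.2206, -0.006 ,  0.5408],
       [ 0.157 , -0.7127,  0.6837, -0.1474],
       [-0.1551,  0.6659,  0.7298, -1.5027],
       [ 0.    ,  0.    ,  0.    ,  1.    ]])}
wrist {'fx': 322.5934771564783, 'fy': 322.5934771564783, 'cx': 311.09585712018196, 'cy': 196.94766732425123, 'mount': array([[ 0.    ,  0.9473,  0.3203,  0.0817],
       [ 1.    , -0.0002,  0.0006,  0.0026],
       [ 0.0006,  0.3203, -0.9473, -0.1232],
       [ 0.    ,  0.    ,  0.    ,  1.    ]])}
{'time': 0.15, 'q': array([-0.0854,  0.131 ,  1.489 ,  0.    ,  1.523 , -0.0854]), 'dq': array([-0.0007, -0.0022, -0.0015,  0.0004, -0.0002, -0.0009]), 'joint_efforts': array([  0.001 , -57.0061, -50.116 ,  -0.0001,   0.0097,  -0.0001]), 'eef_pos': array([0.5996, 0.0001, 0.2494]), 'orientation': array([ 0.7071,  0.7071, -0.0005, -0.0006]), 'contact_force': array([-0.1587,  0.5691,  0.1763]), 'torque': array([0.0038, 0.0187, 0.0029]), 'finger_force': 0.0, 'gripper_width': 0.08547897646687905}
```

View pics/scene0.png

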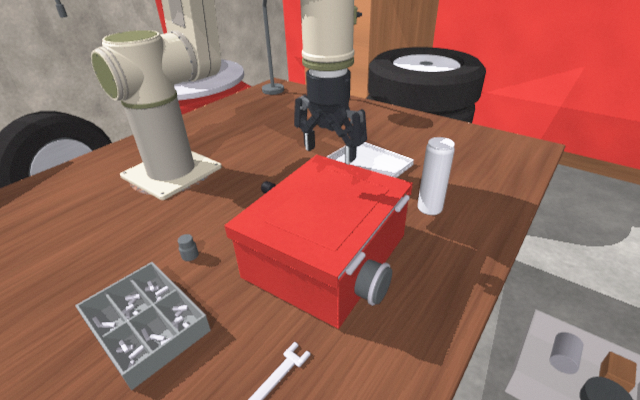

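View pics/side0.png

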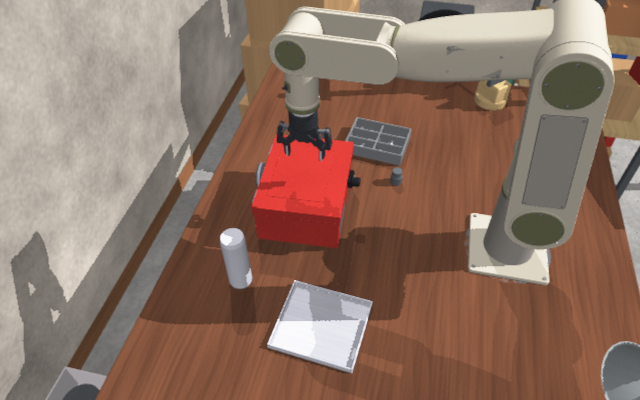

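The scene view shows the shut hatch, with its knob near (267,187). The side view shows the knob near (354,181) and the tray with corners at about (292,283), (372,300), (353,369) and (268,346). Next I'll measure the knob, hood edges and tray.

```bash
cat > h.py <<'E'
from bench import robot
import cv2, numpy as np
from scipy.spatial.transform import Rotation as R
np.set_printoptions(precision=4,suppress=True)
def cam(n, st=None):
    p=robot.camera_params(n)
    if n=="wrist":
        T=np.eye(4); T[:3,:3]=R.from_quat(st["orientation"]).as_matrix(); T[:3,3]=st["eef_pos"]
        C=T@p["mount"]
    else: C=np.linalg.inv(p["world_to_cam"])
    return p,C
def ray(n,uv,st=None):
    p,C=cam(n,st); d=np.array([(uv[0]-p["cx"])/p["fx"],-(uv[1]-p["cy"])/p["fy"],-1])
    d=C[:3,:3]@d; return C[:3,3],d/np.linalg.norm(d)
def onz(n,uv,z,st=None):
    o,d=ray(n,uv,st); return o+d*(z-o[2])/d[2]
def tri(rays):
    A=sum(np.eye(3)-np.outer(d,d) for o,d in rays); b=sum((np.eye(3)-np.outer(d,d))@o for o,d in rays)
    x=np.linalg.solve(A,b); return x,[np.linalg.norm(np.cross(x-o,d)) for o,d in rays]
def proj(n,P,st=None):
    p,C=cam(n,st); c=np.linalg.inv(C)@np.append(P,1); return np.array([p["cx"]+p["fx"]*c[0]/-c[2],p["cy"]-p["fy"]*c[1]/-c[2]])
E
python3 - <<'E'
from h import *
s=cv2.imread("pics/scene0.png"); d=cv2.imread("pics/side0.png")
a=cv2.resize(s[150:300,220:420],None,fx=4,fy=4,interpolation=cv2.INTER_CUBIC)
cv2.imwrite("pics/c1.png",a)
b=cv2.resize(d[120:260,240:420],None,fx=4,fy=4,interpolation=cv2.INTER_CUBIC)
cv2.imwrite("pics/c2.png",b)
print(tri([ray("scene",(267,187)),ray("side",(354,181))]))
for c in [(292,283),(372,300),(353,369),(268,346)]: print(onz("side",c,.018))
for c in [(232,228),(318,160),(411,190)]: print("s",onz("scene",c,.15))
for c in [(272,140),(353,142),(342,212),(257,207)]: print("d",onz("side",c,.15))
E
```

```text
(array([ 0.4626, -0.0407,  0.1402]), [np.float64(0.002262832175005407), np.float64(0.002262832175005431)])
[0.5761 0.2629 0.018 ]
[0.3553 0.2686 0.018 ]
[0.3701 0.4678 0.018 ]
[0.5864 0.455  0.018 ]
s [ 0.5111 -0.1887  0.15  ]
s [0.4923 0.1029 0.15  ]
s [0.7292 0.1113 0.15  ]
d [ 0.7453 -0.1523  0.15  ]
d [ 0.4964 -0.197   0.15  ]
d [0.4736 0.0955 0.15  ]
d [0.7054 0.1278 0.15  ]
```

View pics/c1.png

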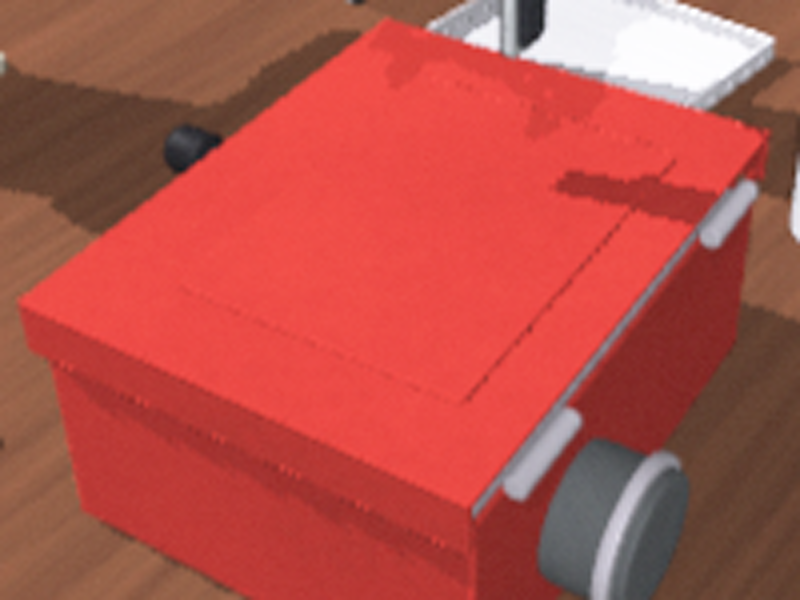

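View pics/c2.png

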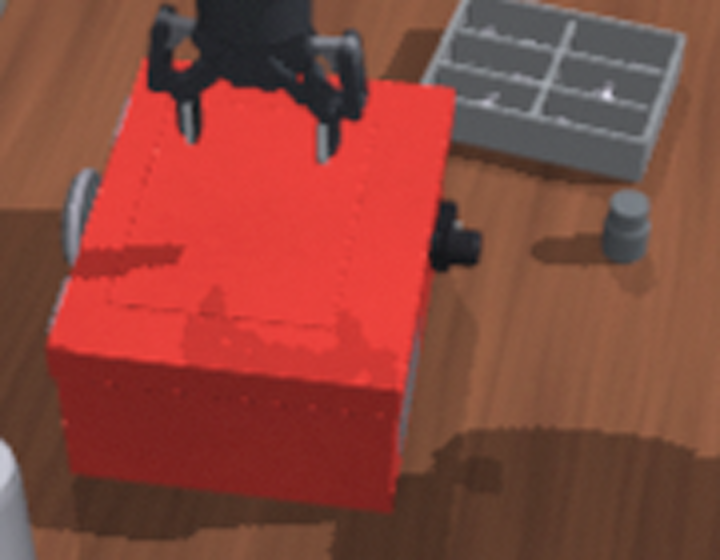

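The scene crop shows the hood-top corners at about (225.5,225), (316,155), (411,183) and (338,278), and the knob at (267,187). The side crop shows the corners at about (354,142), (340,217), (252,207) and (275,136), and the knob at (356,181).

Run:
```python
from h import *
S=[(225.5,225),(316.3,155),(411.3,183),(338,278)]; D=[(353.8,142),(340,217),(252.5,207),(275,136.3)]
P=[]
for a,b in zip(S,D):
    x,e=tri([ray("scene",a),ray("side",b)]); P.append(x); print(x,e[0])
P=np.array(P); print("lens",[np.linalg.norm(P[i]-P[i-1]) for i in range(4)])
xax=(P[2]+P[3]-P[0]-P[1])/2; yax=(P[1]+P[2]-P[0]-P[3])/2
print("yaw",np.arctan2(xax[1],xax[0]),np.arctan2(-yax[0],yax[1]),"ctr",P.mean(0))
k,e=tri([ray("scene",(267.2,187.2)),ray("side",(355.8,181.5))]); print("knob",k,e)
yaw=np.arctan2(xax[1]-yax[0],xax[0]+yax[1]); u=np.array([np.cos(yaw),np.sin(yaw)])
# predicted knob from hood: front edge mid -25mm
fm=(P[0]+P[1])/2; print("yaw",yaw,"knob pred",fm[:2]-.025*u)
# tray corners by contour on side
im=cv2.imread("pics/side0.png"); hsv=cv2.cvtColor(im,cv2.COLOR_BGR2HSV)
m=((hsv[...,1]<60)&(hsv[...,2]>110)).astype(np.uint8); m[:270]=0; m[:,:255]=0; m[:,400:]=0
m=cv2.morphologyEx(m,cv2.MORPH_CLOSE,np.ones((7,7)))
c=max(cv2.findContours(m,0,2)[0],key=cv2.contourArea); h=cv2.convexHull(c)
q=cv2.approxPolyDP(h,8,True)[:,0]; T=np.array([onz("side",p,.018) for p in q]); print(q,T,T.mean(0),[np.linalg.norm(T[i]-T[i-1]) for i in range(len(T))])
```

```text
[ 0.4949 -0.1921  0.1529] 0.002099216366708018
[0.4757 0.1168 0.1522] 0.0008604992936398636
[0.718  0.1326 0.1519] 0.001320708119355035
[ 0.7415 -0.1751  0.1473] 0.0008396178376315904
lens [np.float64(0.24720354211695852), np.float64(0.30957159642204884), np.float64(0.24278112400791838), np.float64(0.30858537086948895)]
yaw 0.06703390530344869 0.06920389235280947 ctr [ 0.6075 -0.0294  0.1511]
knob [ 0.459  -0.0396  0.1385] [np.float64(4.8346232691683644e-05), np.float64(4.834623269182364e-05)]
yaw 0.06824442024996907 knob pred [ 0.4604 -0.0393]
[[294 280]
 [372 301]
 [352 372]
 [267 347]] [[0.5733 0.2523 0.018 ]
 [0.3548 0.2717 0.018 ]
 [0.3711 0.4757 0.018 ]
 [0.588  0.4581 0.018 ]] [0.4718 0.3644 0.018 ] [np.float64(0.20634184613376516), np.float64(0.21938385176239994), np.float64(0.2046557017273608), np.float64(0.21763108381513405)]
```

Triangulation agrees with the given sizes: the hood measures 309 x 245 mm, and the knob is at z=0.1385 against 0.137 expected. Now I'll check reachability for lifting the knob.

```bash
cat >> h.py <<'E'
yaw=0.0682; U=np.array([np.cos(yaw),np.sin(yaw),0]); V=np.array([-U[1],U[0],0]); Z=np.array([0,0,1.])
KN=np.array([0.4597,-0.0395,0.1375]); HG=KN+.264*U; HG[2]=.135
CASE=HG-.115*U; CASE[2]=0; SEAT=CASE-.022*U+.080*Z; TRAY=np.array([.4718,.3644,0]); TYAW=-.083
def knob(th,off=0.):   # knob centre at hatch angle, off = farther out along the knob
    r=.264+off; return HG+(-np.cos(th)*r+np.sin(th)*.002)*U+(np.sin(th)*r+np.cos(th)*.002)*Z
def quat(phi,sgn=1,u=U):   # tool z pitched phi below u, tool y = sgn * horizontal left of u
    z=np.cos(phi)*u-np.sin(phi)*Z; y=sgn*np.cross(Z,u); return R.from_matrix(np.c_[np.cross(y,z),y,z]).as_quat()
E
python3 - <<'E'
from h import *
print("socket",tri([ray("scene",(188,247)),ray("side",(397,177))]), onz("side",(397,177),.026))
print(HG,CASE,SEAT)
for sg in (1,-1):
  for p0 in (0.2,.35,.5,.65,.8):
    r=[robot.ik(knob(t,.004),quat(p0+t,sg)) for t in (0,.3,.6,.9,1.12)]
    print(sg,p0,[x is not None for x in r], r[0], r[-1])
    print("   approach",robot.ik(knob(0,.004)-.09*(np.cos(p0)*U-np.sin(p0)*Z),quat(p0,sg)) is not None)
for sg in (1,-1):
  for p in (.8,.9,1.047,1.2): print(sg,p,robot.ik(SEAT+.0037*U+.053*Z,quat(p,sg)))
  print("tray",robot.ik(TRAY+.05*Z,quat(np.pi/2,sg,np.array([np.cos(TYAW),np.sin(TYAW),0]))))
E
```

```text
socket (array([ 0.3482, -0.2001,  0.0248]), [np.float64(0.0013895721691672103), np.float64(0.0013895721691670436)]) [ 0.3472 -0.2002  0.026 ]
[ 0.7231 -0.0215  0.135 ] [ 0.6084 -0.0293  0.    ] [ 0.5864 -0.0308  0.08  ]
1 0.2 [False, False, False, True, True] None [-0.1651 -0.0943  1.5066  0.0576  1.4852 -1.802 ]
   approach False
1 0.35 [False, False, True, True, True] None [-0.1445  0.0447  1.3535  0.0213  1.6448 -1.7808]
   approach False
1 0.5 [False, False, True, True, True] None [-0.1269  0.1871  1.1979 -0.0098  1.8049 -1.768 ]
   approach False
1 0.65 [False, True, True, True, True] None [-0.1121  0.3326  1.039  -0.0385  1.9657 -1.7625]
   approach False
1 0.8 [False, True, True, True, True] None [-0.0998  0.4818  0.8759 -0.0674  2.1276 -1.7645]
   approach False
-1 0.2 [False, False, False, True, True] None [-0.1651 -0.0943  1.5066  0.0576  1.4852  1.3396]
   approach False
-1 0.35 [False, False, True, True, True] None [-0.1445  0.0447  1.3535  0.0213  1.6448  1.3608]
   approach False
-1 0.5 [False, False, True, True, True] None [-0.1269  0.1871  1.1979 -0.0098  1.8049  1.3736]
   approach False
-1 0.65 [False, True, True, True, True] None [-0.1121  0.3326  1.039  -0.0385  1.9657  1.3791]
   approach False
-1 0.8 [False, True, True, True, True] None [-0.0998  0.4818  0.8759 -0.0674  2.1276  1.3771]
   approach False
1 0.8 [-0.2792 -0.3625  2.3538  0.5494  0.4716 -2.3243]
1 0.9 [-0.2556 -0.3164  2.2723  0.3736  0.5727 -2.1461]
1 1.047 [-0.2235 -0.2278  2.1438  0.2169  0.7321 -1.9876]
1 1.2 [-0.1939 -0.1181  2.0025  0.12    0.9015 -1.8905]
tray [ 0.5717  0.3015  1.6744 -0.      1.1656 -0.9161]
-1 0.8 [-0.2792 -0.3625  2.3538  0.5494  0.4716  0.8173]
-1 0.9 [-0.2556 -0.3164  2.2723  0.3736  0.5727  0.9955]
-1 1.047 [-0.2235 -0.2278  2.1438  0.2169  0.7321  1.154 ]
-1 1.2 [-0.1939 -0.1181  2.0025  0.12    0.9015  1.2511]
tray [ 0.5717  0.3015  1.6744 -0.      1.1656  2.2255]
```

Run:
```python
from h import *
for p0,p1 in ((.95,1.45),(1.1,1.45),(1.2,1.5),(1.3,1.5),(1.4,1.5)):
    ph=lambda t:p0+(p1-p0)*t/1.12
    r=[robot.ik(knob(t,.003),quat(ph(t),-1)) for t in np.arange(0,1.13,.14)]
    z=np.cos(p0)*U-np.sin(p0)*Z
    print(p0,[x is not None for x in r],r[0],r[-1],robot.ik(knob(0,.003)-.06*z,quat(p0,-1)))
```

```text
0.95 [False, True, True, True, True, True, True, True, True] None [-0.1469  0.027   1.3747  0.0258  1.6218  1.3586] None
1.1 [True, True, True, True, True, True, True, True, True] [-0.3353 -0.6855  2.4343  0.2182  0.9662  1.0819] [-0.1469  0.027   1.3747  0.0258  1.6218  1.3586] [-0.3743 -0.8627  2.4297  0.2142  1.1521  1.083 ]
1.2 [True, True, True, True, True, True, True, True, True] [-0.2978 -0.5698  2.3392  0.1519  1.0291  1.1489] [-0.1406  0.074   1.3232  0.0147  1.6752  1.3641] [-0.3229 -0.7111  2.3198  0.1492  1.1917  1.1483]
1.3 [True, True, True, True, True, True, True, True, True] [-0.2654 -0.4593  2.246   0.0984  1.1003  1.2037] [-0.1406  0.074   1.3232  0.0147  1.6752  1.3641] [-0.2805 -0.5722  2.2134  0.0966  1.2466  1.203 ]
1.4 [True, True, True, True, True, True, True, True, True] [-0.2376 -0.3524  2.1543  0.0554  1.1772  1.2479] [-0.1406  0.074   1.3232  0.0147  1.6752  1.3641] [-0.2455 -0.4417  2.1094  0.0543  1.3116  1.2474]
```

Run:
```python
from h import *
p0,p1=1.2,1.5
z=np.cos(p0)*U-np.sin(p0)*Z
robot.move_ptp(knob(0,.003)-.08*z,quat(p0,-1)); print(robot.state()["time"])
robot.move_straight(knob(0,.003),.12)
robot.clamp(25); s=robot.state(); print(s["time"],s["gripper_width"],s["finger_force"],s["contact_force"])
if s["gripper_width"]>.02:
  for t in (.05,.2,.4,.6,.8,1.0):
    robot.move_straight(knob(t,.003),.12,quat(p0+(p1-p0)*t/1.12,-1)); s=robot.state(); print(t,s["time"],s["contact_force"],s["gripper_width"])
cv2.imwrite("pics/scene1.png",robot.grab_frame("scene"))
```

```text
1.2833
2.6667 0.026871212402572165 24.321019329945557 [-4.0808  4.7335  5.7232]
0.05 2.925 [ 2.4918  4.4939 -2.3526] 0.026900045523223417
0.2 3.4083 [ 2.2385  4.8756 -2.5736] 0.026872871137931215
0.4 4.0 [ 0.3305  5.2001 -2.2275] 0.026597326597812054
0.6 4.5917 [ 0.607   5.4385 -1.5905] 0.026529488562009207
0.8 5.1833 [ 1.172   5.2739 -0.5177] 0.026562709570641666
1.0 5.775 [ 0.9238  3.6472 -1.1905] 0.02643367874178702
```

View pics/scene1.png

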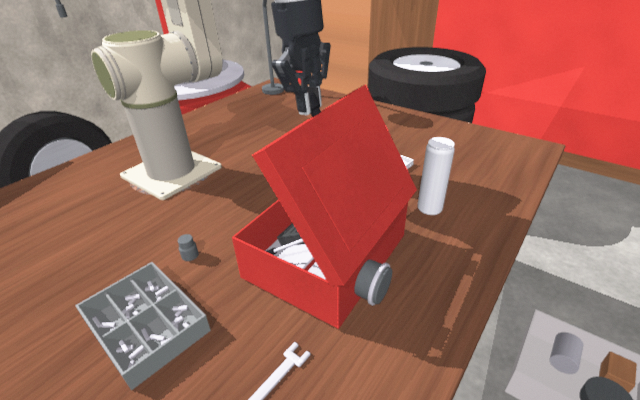

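The hatch stands at about 1.0 rad with the knob still gripped, and the inside of the case is visible around (300,245). I'll go a little further, release, retreat and take a close look at the cover.

Run:
```python
from h import *
t=1.12
robot.move_straight(knob(t,.003),.12,quat(1.5,-1))
robot.release(); s=robot.state(); print(s["time"],s["contact_force"])
p=s["eef_pos"]-.0*U+.07*Z
robot.move_straight(p,.2)
TG=SEAT+.00365*U+.0437*Z
ph=np.pi/3; z=np.cos(ph)*U-np.sin(ph)*Z
for d in (.15,.12,.1,.08):
    if robot.ik(TG-d*z,quat(ph,1)) is not None: break
print("d",d)
mid=TG-.12*U+.22*Z
robot.move_ptp(mid,quat(1.3,1)); 
robot.move_ptp(TG-d*z,quat(ph,1)); s=robot.state()
print(s["time"],s["contact_force"],s["eef_pos"])
import pickle; pickle.dump(s,open("s1.pkl","wb"))
cv2.imwrite("pics/w1.png",robot.grab_frame("wrist")); cv2.imwrite("pics/scene2.png",robot.grab_frame("scene"));cv2.imwrite("pics/side2.png",robot.grab_frame("side"))
```

```text
6.8417 [-0.1071  0.1112 -0.0875]
d 0.15
10.5667 [ 0.9932 -0.8698  1.3103] [ 0.5147 -0.0357  0.2538]
```

View pics/w1.png

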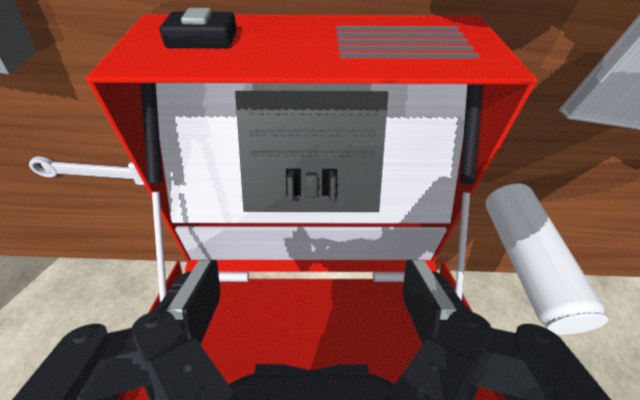

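The wrist view shows the dark cover at about columns 237–387 and rows 92–212. Its two tabs are near (293,184) and (331,184), and the hatch is open. I'll cast those onto the plate plane.

Run:
```python
from h import *
import pickle; s=pickle.load(open("s1.pkl","rb"))
im=cv2.imread("pics/w1.png"); g=cv2.cvtColor(im,cv2.COLOR_BGR2HSV)
m=((g[...,2]<110)&(g[...,1]<90)).astype(np.uint8); m[:85]=0; m[225:]=0; m[:,:200]=0; m[:,440:]=0
m=cv2.morphologyEx(cv2.morphologyEx(m,cv2.MORPH_OPEN,np.ones((5,5))),cv2.MORPH_CLOSE,np.ones((15,15)))
c=max(cv2.findContours(m,0,2)[0],key=cv2.contourArea); q=cv2.approxPolyDP(cv2.convexHull(c),4,True)[:,0]; print(q.tolist())
n=-.5*U+.866*Z; X=.866*U+.5*Z
def onpl(uv,h):
    o,d=ray("wrist",uv,s); P=o+d*((SEAT+h*n-o)@n)/(d@n); r=P-SEAT; return np.array([r@X,r@V,r@n])*1e3
for p in q: print(p,"plate",onpl(p,.024))
for uv in [(293,184),(331,184),(286,184),(300,184),(323,184),(338,184)]: print(uv,onpl(uv,.048))
for h,x,y in [(.024,-55,65),(.024,-55,-65),(.024,55,65),(.024,55,-65),(.048,25,20),(.048,25,-20),(.048,14,20),(.048,36,20)]: print("pred",h,x,y,proj("wrist",SEAT+x/1e3*X+y/1e3*V+h*n,s))
cv2.imwrite("pics/w1c.png",cv2.resize(im[80:230,220:400],None,fx=4,fy=4,interpolation=cv2.INTER_CUBIC))
```

```text
[[387, 91], [377, 211], [244, 210], [236, 91]]
[387  91] plate [-53.8338  62.8191  23.9989]
[377 211] plate [53.8037 61.3767 23.9989]
[244 210] plate [ 52.7337 -64.1187  23.9989]
[236  91] plate [-53.8843 -63.7399  23.9989]
(293, 184) [ 20.2636 -16.0476  47.9979]
(331, 184) [20.2784 15.8936 47.9979]
(286, 184) [ 20.2609 -21.9313  47.9979]
(300, 184) [ 20.2663 -10.1638  47.9979]
(323, 184) [20.2753  9.169  47.9979]
(338, 184) [20.2811 21.7778 47.9979]
pred 0.024 -55 65 [389.7087  89.5354]
pred 0.024 -55 -65 [234.3956  89.6007]
pred 0.024 55 65 [380.7515 212.1784]
pred 0.024 55 -65 [243.2268 212.2407]
pred 0.048 25 20 [335.7511 189.3651]
pred 0.048 25 -20 [288.4257 189.3862]
pred 0.048 14 20 [336.0658 176.7659]
pred 0.048 36 20 [335.4444 201.6456]
```

View pics/w1c.png

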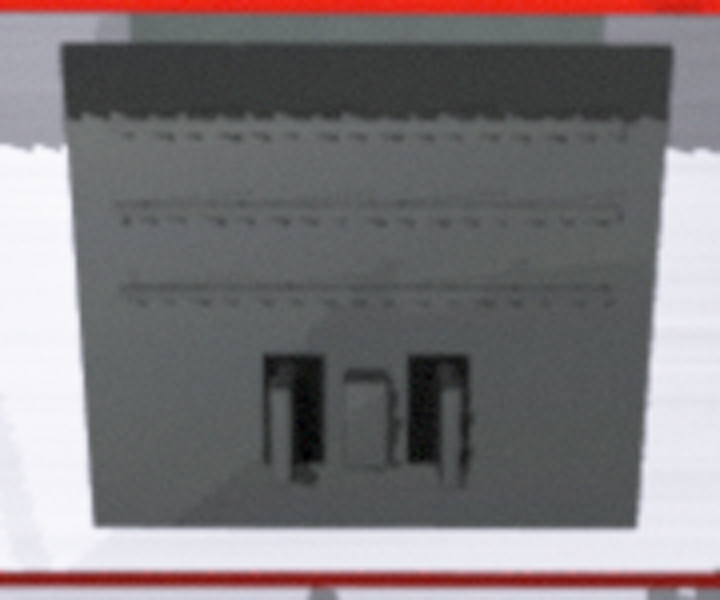

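The crop puts the fin tops at columns 288–292.5 and 331–336, rows 177–202. That is within about 1 mm of the predictions, so the seat pose is confirmed. Next is the grip and squeeze.

```bash
cat >> h.py <<'E'
n=-.5*U+np.sqrt(.75)*Z; X=np.sqrt(.75)*U+.5*Z
PIV=SEAT-.055*X
def swing(a,up=0.,out=0.,h=.046):
    Xa=np.cos(a)*X+np.sin(a)*n; na=np.cos(a)*n-np.sin(a)*X
    return PIV+.080*Xa+h*na+up*X+out*n, quat(np.pi/3-a,1)
def rep(m=""):
    s=robot.state(); print(m,"t%.2f"%s["time"],"F",s["contact_force"],"w%.4f f%.1f"%(s["gripper_width"],s["finger_force"]),"T",s["torque"]); return s
E
python3 - <<'E'
from h import *
for a,u,o in ((0,0,0),(.12,0,0),(.23,0,0),(.23,.015,0),(.23,.015,.06),(.23,.015,.12)):
    print(a,u,o,robot.ik(*swing(a,u,o)))
rep("pre")
robot.move_straight(swing(0,0,.04)[0],.15,quat(np.pi/3,1)); rep()
robot.move_straight(swing(0)[0],.06); rep("at grip")
robot.clamp(22); rep("clamped"); robot.wait(.15); rep()
cv2.imwrite("pics/w2.png",robot.grab_frame("wrist"))
E
```

```text
0 0 0 [-0.2269 -0.2425  2.1572  0.2188  0.7342 -1.9919]
0.12 0 0 [-0.2621 -0.3609  2.2855  0.338   0.6273 -2.1157]
0.23 0 0 [-0.3001 -0.4661  2.4015  0.4974  0.5424 -2.2804]
0.23 0.015 0 [-0.2864 -0.4302  2.362   0.4807  0.5396 -2.2552]
0.23 0.015 0.06 [-0.3196 -0.64    2.3947  0.4065  0.7135 -2.175 ]
0.23 0.015 0.12 [-0.3596 -0.8214  2.3986  0.3731  0.8927 -2.1326]
pre t10.72 F [ 0.2288 -0.1711  0.2292] w0.0858 f0.0 T [-0.0684  0.284   0.0459]
 t11.53 F [ 0.4849 -0.0909 -0.3201] w0.0852 f0.0 T [0.0489 0.2689 0.0158]
at grip t12.35 F [-0.3546  1.5706  0.0226] w0.0859 f0.0 T [-0.0183  0.2167 -0.027 ]
clamped t12.92 F [-8.7901  0.6144  7.7912] w0.0264 f23.3 T [0.1375 0.7541 0.0032]
 t13.07 F [-7.5593  0.1998  8.8536] w0.0261 f23.3 T [0.0976 0.6926 0.0088]
```

View pics/w2.png

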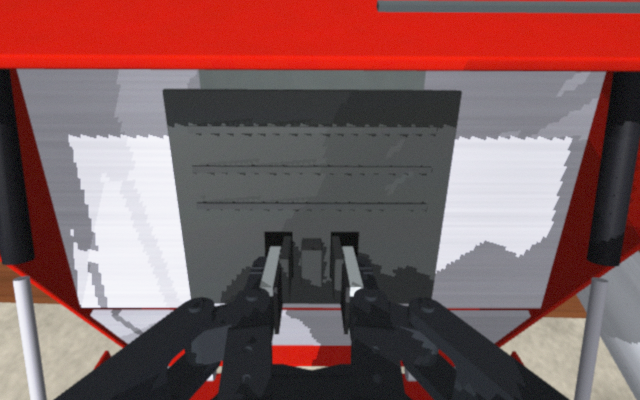

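The wrist view shows both pads on the fins at about (272,265) and (350,265), centred with no side load, and the width of 26 mm fits tabs squeezed home. Next I swing the tab end out, slide the cover up and lift it.

Run:
```python
from h import *
for a in (.06,.12,.18,.24):
    robot.move_straight(swing(a)[0],.04,swing(a)[1]); s=rep(a)
    if np.linalg.norm(s["contact_force"])>35 or s["gripper_width"]<.02: raise SystemExit("stop")
for u in (.006,.016):
    robot.move_straight(swing(.24,u)[0],.03); s=rep(("up",u))
    if np.linalg.norm(s["contact_force"])>35: raise SystemExit("stop")
robot.move_straight(swing(.24,.018,.03)[0],.06); rep("out")
cv2.imwrite("pics/w3.png",robot.grab_frame("wrist")); cv2.imwrite("pics/scene3.png",robot.grab_frame("scene"))
a=cv2.imread("pics/w3.png"); b=cv2.imread("pics/scene3.png")
cv2.imwrite("pics/m3.png",np.vstack([cv2.resize(a,(480,300)),cv2.resize(b,(480,300))]))
```

```text
0.06 t13.41 F [ 1.7768 -0.89    2.4407] w0.0263 f22.7 T [-0.109  -0.2323 -0.0992]
0.12 t13.70 F [ 2.5338 -0.3379  2.5161] w0.0263 f22.8 T [ 0.0675 -0.3962 -0.1136]
0.18 t13.99 F [ 3.2041 -1.3375  3.5268] w0.0259 f22.8 T [-0.2713 -0.56   -0.2285]
0.24 t14.28 F [ 4.149  -1.162   5.6168] w0.0263 f22.9 T [-0.0792 -0.6173 -0.1728]
('up', 0.006) t14.63 F [-1.3754 -0.4321  1.0382] w0.0264 f22.9 T [-0.0512  0.4562 -0.0252]
('up', 0.016) t15.12 F [-0.3117 -0.3759 -0.7978] w0.0260 f22.8 T [-0.0075  0.4641  0.0236]
out t15.77 F [ 0.007   0.3432 -1.0204] w0.0258 f22.8 T [-0.0609  0.4548  0.0187]
```

View pics/m3.png

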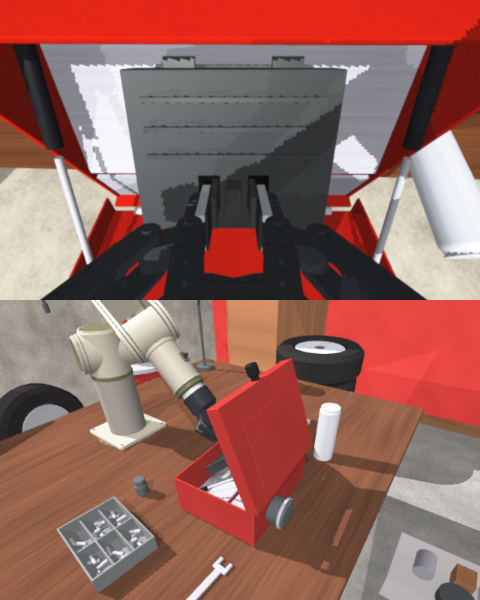

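The cover is in the gripper with both tongues clear of the lip, and the hatch stands open. Now I carry it to a point above the tray.

```bash
cat >> h.py <<'E'
UT=np.array([np.cos(TYAW),np.sin(TYAW),0]); QT=quat(np.pi/2,1,UT); PT=TRAY+.025*UT
E
python3 - <<'E'
from h import *
robot.move_straight(swing(.24,.018,.11)[0],.12); rep("out")
p=robot.state()["eef_pos"]; 
tgt=np.array([p[0]-.02,p[1]+.03,.33])
for ph in (np.pi/3,1.2,1.4):
    try: robot.move_straight(tgt,.15,quat(ph,1)); print("ph",ph); break
    except robot.PlanningError as e: print(e)
rep("up")
robot.move_ptp(PT+.16*Z,QT); rep("hover"); robot.wait(.2); s=rep()
import pickle; pickle.dump(s,open("s4.pkl","wb")); print(s["eef_pos"],PT)
a=robot.grab_frame("wrist"); b=robot.grab_frame("side")
cv2.imwrite("pics/w4.png",a);cv2.imwrite("pics/side4.png",b)
cv2.imwrite("pics/m4.png",np.vstack([cv2.resize(a,(480,300)),cv2.resize(b,(480,300))]))
E
```

```text
out t16.68 F [ 0.6308 -0.3117 -1.9651] w0.0262 f22.8 T [-0.0476  0.5245  0.0157]
ph 1.0471975511965976
up t17.45 F [ 0.9873  0.3789 -1.3849] w0.0263 f22.8 T [-0.0068  0.3671  0.0598]
hover t18.95 F [-0.2438 -0.0394 -0.8608] w0.0264 f22.7 T [ 0.0037 -0.0404 -0.008 ]
 t19.15 F [ 0.0834 -0.5899 -0.6746] w0.0264 f22.7 T [ 0.0329 -0.0226 -0.0464]
[0.4976 0.3616 0.1612] [0.4967 0.3623 0.    ]
```

View pics/m4.png

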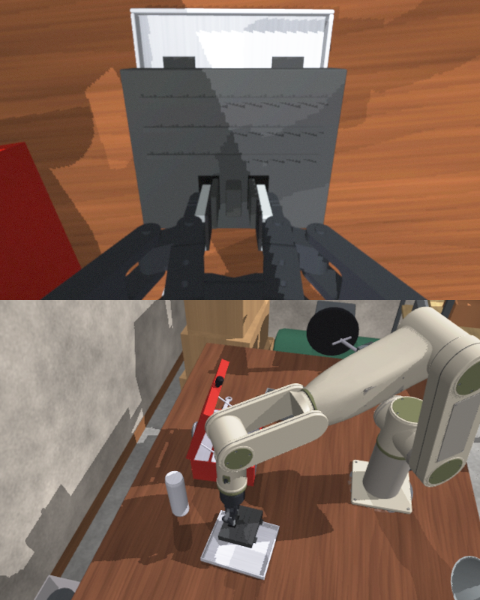

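The cover is held flat above the tray, which shows at wrist columns 130–335 of the half-size view and is aligned with it. I'll lower it until it touches, then release.

Run:
```python
from h import *
robot.move_straight(PT+.075*Z,.12,QT); robot.move_straight(PT+.056*Z,.05,QT); robot.wait(.1); s=rep("low"); b=s["contact_force"][2]
h=.056
while h>.044:
    h-=.001; robot.move_straight(PT+h*Z,.03,QT); robot.wait(.05); s=robot.state(); f=s["contact_force"][2]; print(round(h,3),s["eef_pos"][2],round(f,2),s["torque"])
    if f-b>4: break
robot.wait(.2); rep("touch")
a=robot.grab_frame("side"); cv2.imwrite("pics/side5.png",a); cv2.imwrite("pics/w5.png",robot.grab_frame("wrist"))
```

```text
low t20.74 F [ 0.1208  0.1731 -1.5208] w0.0264 f22.7 T [-0.0519 -0.0378 -0.004 ]
0.055 0.05511588930350756 -0.93 [-0.0166 -0.0445  0.0005]
0.054 0.05394414253553569 -1.48 [ 0.0394 -0.0061 -0.0608]
0.053 0.05293082285775489 -1.47 [ 0.0178 -0.0423  0.0375]
0.052 0.051954725282865336 -0.85 [-0.0228 -0.063   0.0298]
0.051 0.05137312102289514 2.19 [-0.132   0.199   0.0019]
0.05 0.050806344568092465 7.84 [-0.2651  0.5595 -0.0176]
touch t22.74 F [-4.0761 -1.7001  7.695 ] w0.0266 f23.3 T [-0.2791  0.5794  0.0488]
```

Run:
```python
from h import *
robot.move_straight(PT+.051*Z,.03,QT); rep()
robot.release(); rep("rel")
robot.move_straight(PT+.2*Z,.12,QT); s=rep("up")
import pickle; pickle.dump(s,open("s6.pkl","wb"))
a=robot.grab_frame("wrist"); b=robot.grab_frame("side"); cv2.imwrite("pics/w6.png",a)
cv2.imwrite("pics/m6.png",np.vstack([cv2.resize(a,(480,300)),cv2.resize(b,(480,300))]))
```

```text
t23.09 F [0.1094 0.4998 2.205 ] w0.0262 f23.0 T [-0.0544 -0.0271 -0.0058]
rel t23.70 F [ 0.0204  0.3151 -0.344 ] w0.0854 f0.0 T [0.0454 0.0509 0.026 ]
up t25.09 F [ 0.2854  0.2269 -0.4691] w0.0853 f0.0 T [ 0.0325  0.0996 -0.0294]
```

View pics/m6.png

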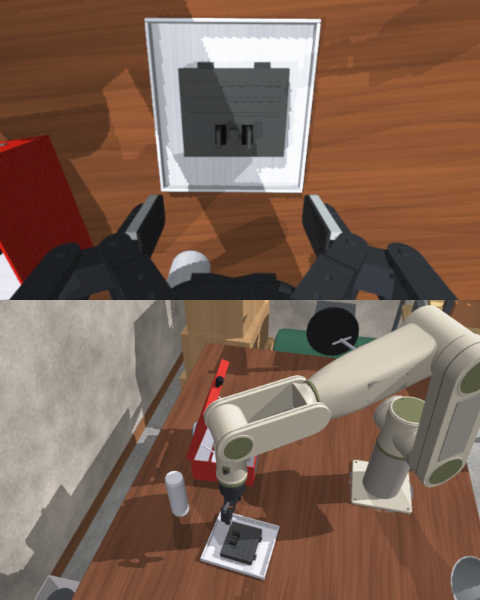

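The cover lies flat, outside up and centred in the tray (wrist half-size view: cover centre at about (235,112), tray centre at about (233,106)). The hatch is open and the gripper is clear, so I'm handing in.

```bash
python3 -c "
from bench import robot
print(robot.finish_job())"
```

```text
the job is handed in; nothing more can be done
None
```

I handed the job in at about 25 s of the 58 s allowed: the hatch stands open, and the filter cover lies flat, outside up, near the middle of the tray, with the gripper clear and no bystander touched on purpose (not re-measured); no verdict was returned.

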